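# Clip in the pen microscope and hold focus four clicks in

### The job

Put the pen microscope in the cradle of the focusing bench, lens towards the swatch card and white band between the two forks, push it down past the sprung jaw until it sits fully home, and let go of it. Then swing the focusing lever towards the card by four clicks from its rest, counting them by feel, and finish while still holding the lever on the fourth click: it is sprung and runs back if let go. Leave the bottles, jars, cap, tin and brush where they stand.

Things in the scene. Friction and masses are not known exactly. Their poses are not given: they have to be found in the camera images.
- scope_mid (a point): Middle of the pen microscope, a black barrel 24 mm in diameter, 155 mm long, about 95 g: on its axis, centre of its white band (44 mm long). x points along the barrel to the lens. At the start it lies level on the two posts of the wooden pen rest, axis 42 mm above the table; the posts are 92 mm apart inside, so fingers have room beside the band.
- scope_lens (a point): Front face of the microscope's silver lens cone (16 mm in diameter), 80 mm from scope_mid along the barrel.
- clip_seat (a point): Where scope_mid is when the microscope is home in the cradle, 80 mm above the table. Rides with the cradle: y along the seated barrel to the swatch card, z up, x to the jaw side. Two black forks, 9 mm thick, stand 35 mm either side along y; between them 61 mm are free for fingers, down to 28 mm below this point. Their fixed prongs (-x side) reach 32 mm above it.
- jaw (a joint): Angle (rad) of the sprung steel jaw hinged on the cradle's +x side; 0 with the cradle empty and again, within 0.03, with the barrel home. Its red noses at both forks, up to 37 mm above clip_seat, give way (to about 0.16) as the barrel is pushed straight down, from 25 mm above home on, with up to 15 N, and close over it in the last 10 mm.
- lever_grip (a point): Centre of the upright black knob of the focusing lever, 66 mm above the table. The knob is 18 mm in diameter and reaches 21 mm above and below this point; the top of the flat steel lever is 23 mm below it. The knob swings level, 115 mm from the pivot (plate_centre), on the robot's side of the bench.
- plate_centre (a point): Centre of the round steel index plate, on the vertical pivot of the focusing lever, 25 mm above the table; the frame turns with the plate. At the lever's rest it lies 55 mm to the -x side of clip_seat.
- focus_lever (a joint): Angle of the focusing lever (rad): 0 at its rest stop, up to 1.2; grows as the knob swings to the card (clockwise from above), driving the cradle to the card, 18 mm per rad. A spring pulls it back (4 N at the knob at rest, 6 N at 0.9). Its spring plunger rides over brass pins: each adds up to 2.5 N before its top, takes up to 2 N away after it; passing the top is a click.
- index_plate (a joint): Angle at which the index plate is clamped (rad), 0 to 0.2, different each time, same sense as the lever; it stays put. Its seven pins are 0.16 rad apart: the plunger tops pin k with the lever at index_plate + 0.10 + 0.16 (k - 1), stands in the hollow after the fourth click at index_plate + 0.66 and would top the fifth pin at index_plate + 0.74.
- scope: The pen microscope as a whole; origin on the underside of the barrel below scope_mid, x towards the lens.
- bench: Grey focusing bench, fixed: base 310 by 100 mm, 12 mm thick, with a wing under the lever that reaches 135 mm to the -x side; origin under the cradle's rest place. Its y points from the cradle to the swatch card, upright in a steel frame 142 mm away, 138 mm tall.
- pen_rest: Wooden pen rest, fixed, 130 by 115 mm and 42 mm high; origin under its middle; the microscope lies along its x, 20 mm to its -y side, the brush 48 mm to its +y side.
- brush: Thin wooden paint brush (9 mm by 180 mm) in the other notch of the pen rest, 68 mm beside the microscope; leave alone.
- dropper_a: Amber dropper bottle with white cap, 32 mm in diameter, 94 mm tall, near the swatch card; origin at its underside; leave alone.
- dropper_b: Amber dropper bottle with black cap, 32 mm in diameter, 94 mm tall; leave alone.
- jar_a: Amber glass jar with black lid, 60 mm in diameter, 74 mm tall; leave alone.
- jar_b: Open amber pigment jar, 60 mm in diameter, 62 mm tall, beside the pen rest; leave alone.
- white_cap: White screw cap, 28 mm in diameter, 14 mm tall; leave alone.
- tin: Black tin with brass lid, 77 mm square, 97 mm tall; leave alone.
Mind the look-alikes: they are no part of the job. There is more than one size of the scope; the job needs the middle-sized.

How it is judged:
By the outcome, as a careful person would: the job done as asked, in the order asked, and still so for the second after the job is handed in, while the arm keeps its last pose, push and grip.
It also fails if it takes over 67 s, if anything falls off the work surface, if the arm or the gripper's body presses on something with over 40 N, if the wrist force passes 120 N, or if a joint passes its speed limit or range.

### The arm

A 6-joint arm with a two-finger parallel gripper is mounted at the origin on the work surface. World frame = base frame: x ahead of the robot, y to its left, z up, the work surface at z = 0. Lengths are in m, angles in rad, forces in N, time in s.
With the tool pointing down it reaches from about 0.35 to 1 m from the base axis. Payload 7.1 kg.
Tool frame: the origin (TCP) lies between the finger pads; the fingertips stand 22 mm ahead of it and the grasp point (between the pads) lies 3 mm ahead of it; x points along the fingers, y is the direction in which the jaws open and shut, and the axes are right-handed (so a half turn about x gives the same grasp; the last joint's range is limited). The gripper opens to 85 mm and grips with 20 to 120 N. Pads are 22 mm wide; open, the fingers measure 114 mm over their backs; the gripper's body (76 mm by 85 mm) begins 54 mm behind the grasp point. The pads swing forward as they close: fully open they stand 13 mm farther back than shut.
Start: joints at [-1.293, 0.423, 1.63, -0, 1.089, -0.019], TCP at [0.183, -0.598, 0.253] pointing down, gripper open.
Joint ranges: [-3, 3], [-0.9, 2.11], [0.09, 2.58], [-1.31, 4.45], [0.11, 2.69], [-2.54, 2.54]. Speed limits (rad/s): [2.39, 2.39, 3.01, 3.14, 3.14, 3.14].

### API

Orientations are given as a rotation vector (axis times angle).
In Python, from rig import manip gives the robot as it stands. The module is installed in compiled form; this text tells all that it offers. Calls block until the motion is done:
- manip.move_to(position, orientation): joint-space move of the TCP to a pose.
- manip.servo_line(position, orientation=None, rate=0.15): straight line of the TCP; orientation=None keeps the orientation; rate is the mean speed in m/s.
- manip.set_joints(angles): joint-space move.
- manip.command_gripper(opening, f_grip=None): finger opening in m; f_grip is the grip in N (None keeps the last); returns when the fingers have stopped.
- manip.hold(seconds).
- manip.solve_ik(position, orientation): joint angles nearest the present ones, or None.
- manip.camera(name): name is "scene" or "top" or "wrist"; returns a dict with "image" (480x640x3 uint8, red, green, blue), "fx", "fy", "cx", "cy" (pixels), "k1" (the pictures are not rectified: a ray, as slopes to the right and down, at radius r is drawn at 1 + k1 r^2 times it, then the intrinsics apply), "cam_to_world" (4x4, takes a point from camera to world coordinates); the wrist camera has in their place "mount" (4x4, takes a point from camera to tool coordinates, whose origin is the TCP and whose axes are the tool frame's). Camera axes: x right, y down, z forward; pixel columns grow to the right and rows downward; lengths in m; the calibration is good to about 2 mm. A picture is of the moment at which its call begins: read the wrist's pose just before it. There is no depth.
A pose or a line that the arm cannot do raises manip.IKError and nothing moves.
- manip.sign_off(): hands the job in, once; it reports no verdict.
Readings, each from a call of its own:
- manip.get_time(): time.
- manip.get_joint_positions(): joint angles.
- manip.get_joint_vel(): joint speeds.
- manip.get_tau(): joint torques, N m.
- manip.get_position(): TCP position.
- manip.get_ee_rot(): TCP orientation.
- manip.get_contact_force(): force on the tool from outside, world axes, zero at the start.
- manip.get_torque(): the same for the moment, N m.
- manip.get_width(): finger opening in m.
Only numpy, scipy, OpenCV 4.12 (cv2) and the standard library are available. Lean on these libraries where they do the work, as an engineer would, in place of code of your own. Each camera call takes 0.05 s, during which the arm holds its last target.

## Working session

There is one attempt and no reset: what is moved stays moved. The work goes in short steps, each a Python script; the robot and the scene stay as the last script left them, time stands still between calls to the robot, and variables do not carry over. Pictures are saved under pics/ and viewed, and the job is handed in when it is done.

```bash
ls; mkdir -p pics
python3 - <<'E'
from rig import manip
import cv2,numpy as np,pickle
d={}
print(manip.get_time(),manip.get_position(),manip.get_ee_rot())
for n in("scene","top","wrist"):
    c=manip.camera(n);cv2.imwrite(f"pics/{n}0.png",c["image"][:,:,::-1]);d[n]=c
    print(n,{k:np.round(v,4).tolist() for k,v in c.items() if k!="image"})
pickle.dump(d,open("cams0.pkl","wb"))
print(manip.get_time(),manip.get_width())
E
```

```text
pics
0.0 [ 0.18266743 -0.59718071  0.25252518] [ 2.06228324  0.30992581 -2.06271296]
scene {'fx': 521.8335, 'fy': 521.8335, 'cx': 317.8538, 'cy': 245.4621, 'k1': -0.1432, 'cam_to_world': [[0.6281, 0.5282, -0.5714, 1.1867], [0.7779, -0.446, 0.4427, -0.5309], [-0.021, -0.7226, -0.691, 0.909], [0.0, 0.0, 0.0, 1.0]]}
top {'fx': 450.1006, 'fy': 450.1006, 'cx': 318.5822, 'cy': 240.5518, 'k1': -0.0525, 'cam_to_world': [[-0.0066, -0.9946, 0.1039, 0.3828], [-1.0, 0.006, -0.006, 0.0096], [0.0054, -0.1039, -0.9946, 1.1818], [0.0, 0.0, 0.0, 1.0]]}
wrist {'fx': 349.7482, 'fy': 349.7482, 'cx': 323.8765, 'cy': 242.2001, 'k1': -0.0467, 'mount': [[-0.0008, -0.2635, 0.9647, -0.1202], [1.0, 0.0, 0.0008, 0.0002], [-0.0002, 0.9647, 0.2635, -0.0667], [0.0, 0.0, 0.0, 1.0]]}
0.15 0.08544794493680329
```

View pics/scene0.png

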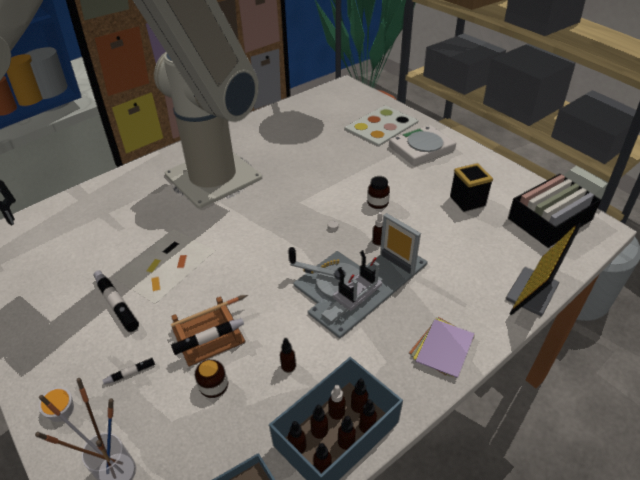

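View pics/top0.png

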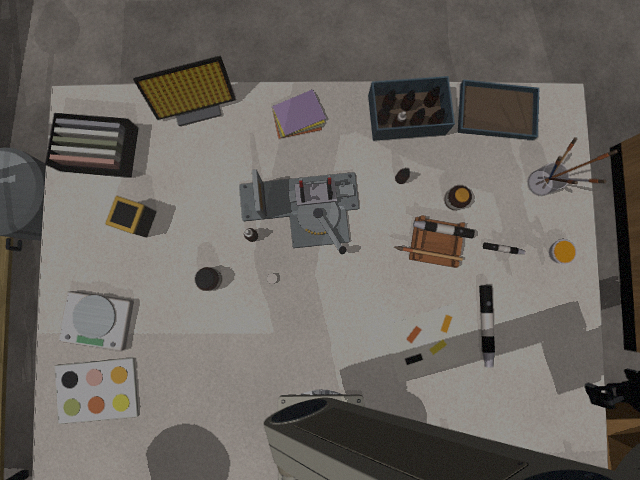

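View pics/wrist0.png

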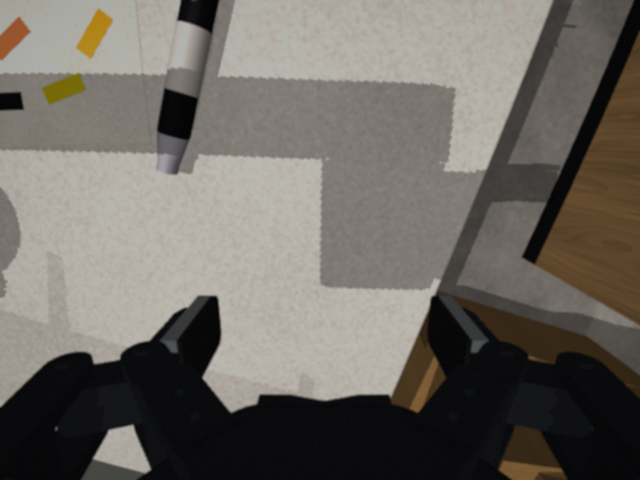

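Three candidates in the top view: large pen at (487,325), pen on the rest at (443,229), and small pen at (503,248). The one on the wooden rest fits: it is the middle size and rests on the posts. I'll confirm this in enlarged crops.

Run:
```python
import cv2
t=cv2.imread("pics/top0.png");s=cv2.imread("pics/scene0.png")
cv2.imwrite("pics/c1.png",cv2.resize(t[200:280,390:530],None,fx=5.7,fy=5.7,interpolation=cv2.INTER_CUBIC))
cv2.imwrite("pics/c2.png",cv2.resize(t[160:260,230:365],None,fx=5.9,fy=5.9,interpolation=cv2.INTER_CUBIC))
cv2.imwrite("pics/c3.png",cv2.resize(s[210:340,280:440],None,fx=4.6,fy=4.6,interpolation=cv2.INTER_CUBIC))
cv2.imwrite("pics/c4.png",cv2.resize(s[280:370,150:260],None,fx=6,fy=6,interpolation=cv2.INTER_CUBIC))
```

```text
(no output)
```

View pics/c1.png

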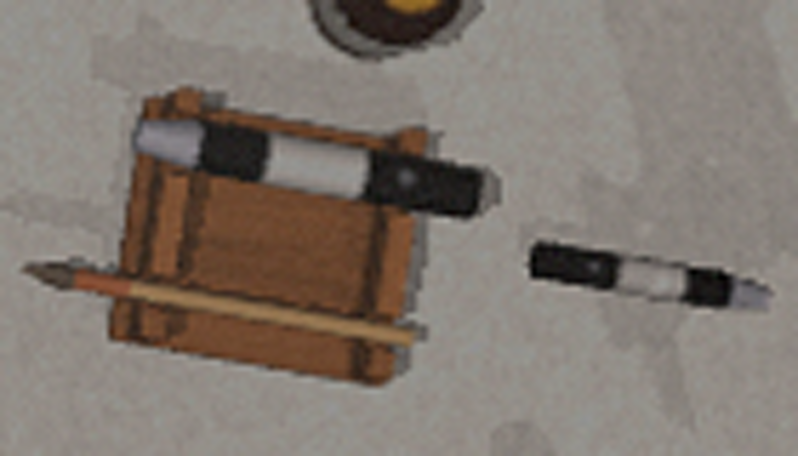

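View pics/c2.png

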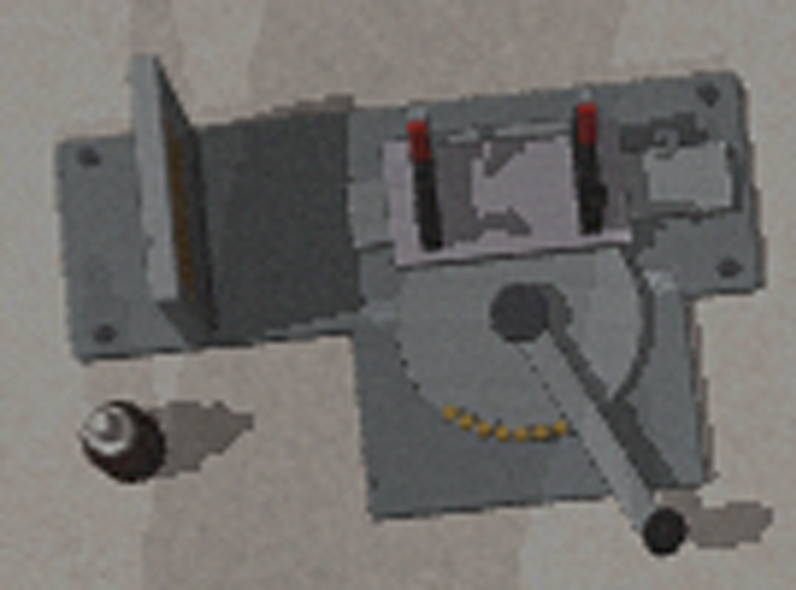

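View pics/c3.png

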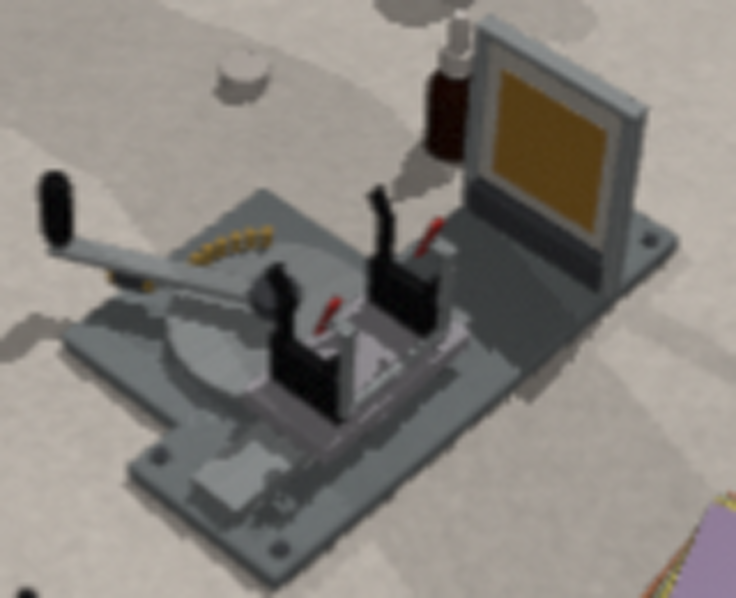

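View pics/c4.png

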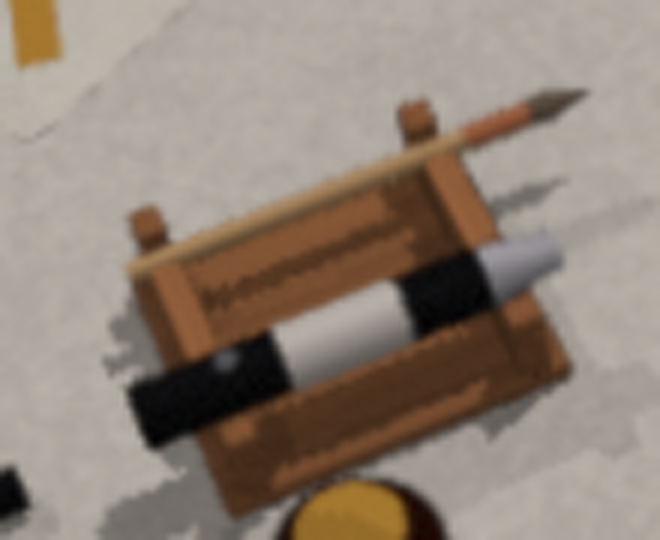

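```bash
cat > h.py <<'E'
import numpy as np,cv2,pickle
from scipy.spatial.transform import Rotation as R
def T(c,p=None,rv=None):
    if "cam_to_world" in c: return np.array(c["cam_to_world"])
    M=np.eye(4);M[:3,:3]=R.from_rotvec(rv).as_matrix();M[:3,3]=p
    return M@np.array(c["mount"])
def K(c): return np.array([[c["fx"],0,c["cx"]],[0,c["fy"],c["cy"]],[0,0,1.]]),np.array([c["k1"],0,0,0,0.])
def ray(c,uv,M):
    k,d=K(c);q=cv2.undistortPoints(np.array([[uv]],float),k,d)[0,0]
    v=M[:3,:3]@np.array([q[0],q[1],1]);return M[:3,3],v
def bp(c,uv,z,M):
    o,v=ray(c,uv,M);return o+v*(z-o[2])/v[2]
def proj(c,P,M):
    k,d=K(c);W=np.linalg.inv(M)
    return cv2.projectPoints(np.atleast_2d(P).astype(float),cv2.Rodrigues(W[:3,:3])[0],W[:3,3],k,d)[0][:,0]
def ori(yaw):
    # tool x down, tool y at 'yaw' in world
    y=np.array([np.cos(yaw),np.sin(yaw),0]);x=np.array([0,0,-1.]);
    return R.from_matrix(np.c_[x,y,np.cross(x,y)]).as_rotvec()
E
python3 - <<'E'
from h import *
d=pickle.load(open("cams0.pkl","rb"));t=d["top"];s=d["scene"];Mt=T(t);Ms=T(s)
f=lambda n,c,M,uv,z:print(n,np.round(bp(c,uv,z,M),4))
c1=lambda x,y:(390+x/5.7,200+y/5.7);c2=lambda x,y:(230+x/5.9,160+y/5.9);c3=lambda x,y:(280+x/4.6,210+y/4.6);c4=lambda x,y:(150+x/6,280+y/6)
f("lens",t,Mt,c1(137,135),.042);f("tail",t,Mt,c1(487,190),.042);f("band",t,Mt,c1(318,165),.042)
f("bandS",s,Ms,c4(345,332),.042);f("lensS",s,Ms,c4(560,247),.042)
f("knob",t,Mt,c2(664,530),.087);f("knobS",s,Ms,c3(56,210),.066);f("piv",t,Mt,c2(522,312),.04)
f("noseL",t,Mt,c2(417,125),.117);f("noseR",t,Mt,c2(587,105),.117)
f("prongL",s,Ms,c3(378,190),.112);f("prongR",s,Ms,c3(275,268),.112)
for uv in[(58,145),(80,360),(765,290),(735,75),(375,520),(715,490)]:f("base",t,Mt,c2(*uv),.012)
print(R.from_rotvec([ 2.06228324,0.30992581,-2.06271296]).as_matrix().round(3))
E
```

```text
lens [ 0.5439 -0.2425  0.042 ]
tail [ 0.5181 -0.4009  0.042 ]
band [ 0.5298 -0.3242  0.042 ]
bandS [ 0.5316 -0.3188  0.042 ]
lensS [ 0.5479 -0.2405  0.042 ]
knob [ 0.474  -0.0554  0.087 ]
knobS [ 0.4778 -0.0572  0.066 ]
piv [0.5735 0.0024 0.04  ]
noseL [0.6383 0.0454 0.117 ]
noseR [ 0.6463 -0.0243  0.117 ]
prongL [0.6043 0.042  0.112 ]
prongR [ 0.6117 -0.0287  0.112 ]
base [0.6555 0.2103 0.012 ]
base [0.5578 0.1992 0.012 ]
base [ 0.5875 -0.1064  0.012 ]
base [ 0.6858 -0.0945  0.012 ]
base [0.4855 0.0679 0.012 ]
base [ 0.4979 -0.0827  0.012 ]
[[-0.     0.292 -0.956]
 [ 0.002 -0.956 -0.292]
 [-1.    -0.002 -0.   ]]
```

Run:
```python
from rig import manip
from h import *
def snap(n):
    p,rv=manip.get_position(),manip.get_ee_rot();c=manip.camera("wrist");c["p"]=p;c["rv"]=rv
    pickle.dump(c,open(n+".pkl","wb"));cv2.imwrite(f"pics/{n}.png",c["image"][:,:,::-1])
q=manip.solve_ik([.60,0.0,.30],ori(np.radians(5.7)));print(q)
manip.move_to([.60,0.0,.30],ori(np.radians(5.7)));manip.hold(.2)
print(manip.get_time());snap("w1")
manip.move_to([.53,-.321,.24],ori(np.radians(-9.3)));manip.hold(.2);snap("w2")
print(manip.get_time(),manip.get_contact_force(),manip.get_joint_positions())
```

```text
[-1.98346338e-02  3.37254659e-01  1.64454765e+00 -4.44089210e-16
  1.15979034e+00 -1.19318401e-01]
2.9333
4.5 [ 0.644613   -0.48050788 -0.33238043] [-5.62053868e-01  4.29757819e-01  1.65280538e+00  4.15451171e-05
  1.05864369e+00 -4.01370369e-01]
```

View pics/w1.png

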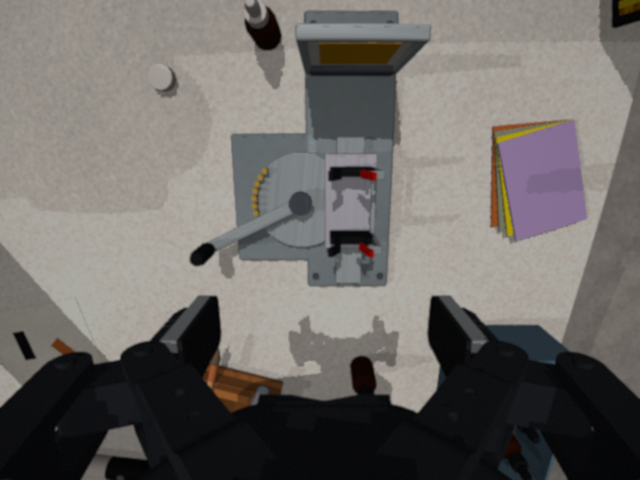

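View pics/w2.png

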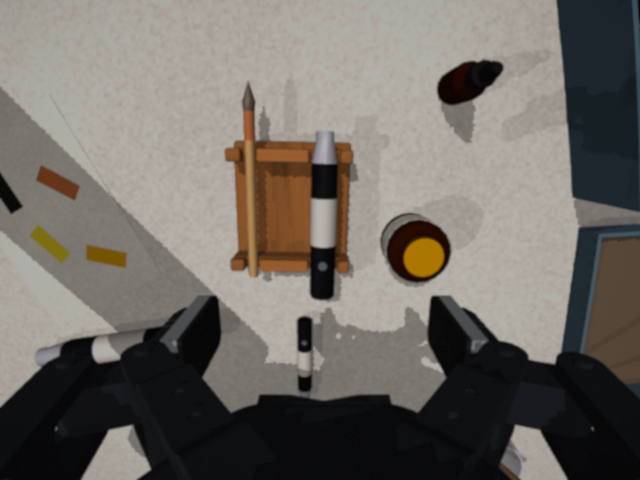

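Run:
```python
import cv2
t=cv2.imread("pics/w1.png");s=cv2.imread("pics/w2.png")
cv2.imwrite("pics/d1.png",cv2.resize(t[120:290,180:410],None,fx=3.4,fy=3.4,interpolation=cv2.INTER_CUBIC))
cv2.imwrite("pics/d2.png",cv2.resize(s[120:310,220:460],None,fx=3.1,fy=3.1,interpolation=cv2.INTER_CUBIC))
```

```text
(no output)
```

View pics/d1.png

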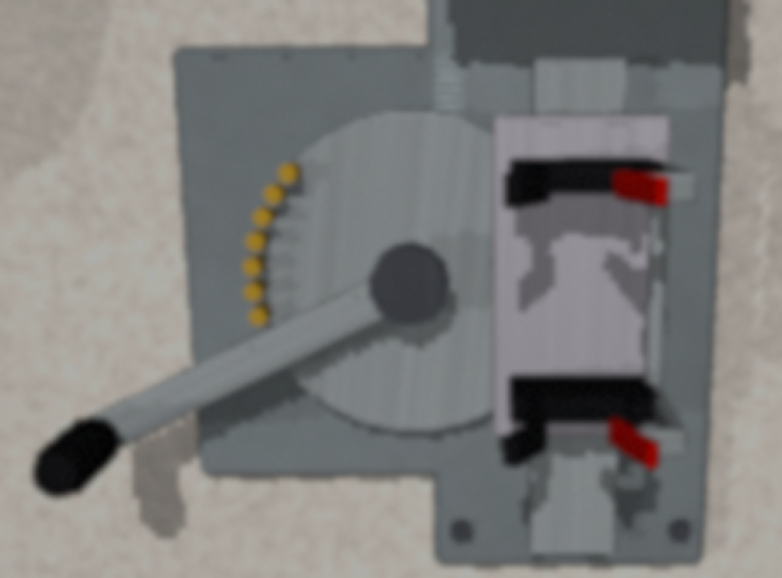

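View pics/d2.png

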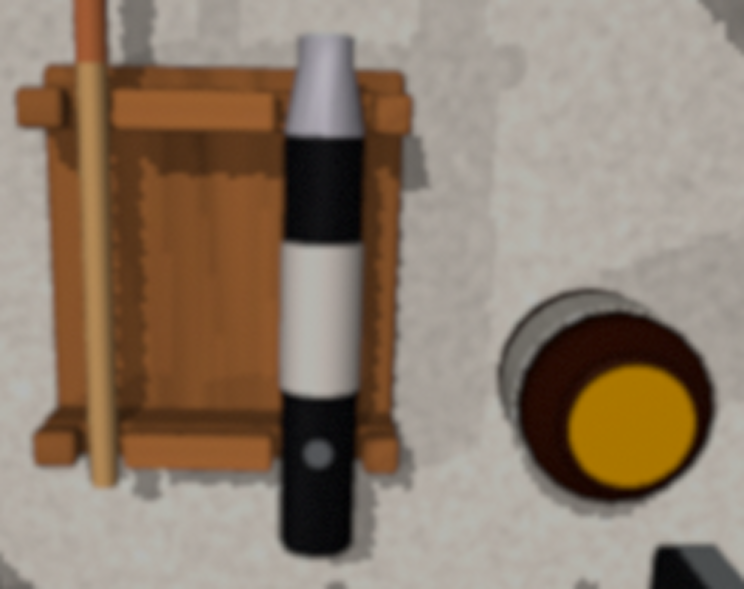

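Run:
```python
from h import *
a=pickle.load(open("w1.pkl","rb"));b=pickle.load(open("w2.pkl","rb"))
Ma=T(a,a["p"],a["rv"]);Mb=T(b,b["p"],b["rv"]);print(Ma[:3,3],Mb[:3,3])
d1=lambda x,y:(180+x/3.4,120+y/3.4);d2=lambda x,y:(220+x/3.1,120+y/3.1)
def f(n,c,M,uv,z):
    p=bp(c,uv,z,M);print(n,np.round(p,4));return p
l=f("lens",b,Mb,d2(325,37),.042);t=f("tail",b,Mb,d2(315,550),.042)
b1=f("bandfront",b,Mb,d2(324,241),.042);b2=f("bandback",b,Mb,d2(319,397),.042)
print("mid",(b1+b2)/2,"L",np.linalg.norm(l-t),np.linalg.norm(b1-b2),"yaw",np.degrees(np.arctan2(*(l-t)[[1,0]])))
f("jar top L",b,Mb,d2(520,405),.062);f("jar base L",b,Mb,d2(500,380),.0)
k=f("knobtop",a,Ma,d1(62,468),.087)
pv=f("hub",a,Ma,d1(409,283),.045)
for n,uv in [("pinFirst",(258,317)),("pinLast",(288,174))]:f(n,a,Ma,d1(*uv),.03)
A=f("prong+y tip",a,Ma,d1(521,189),.112);B=f("prong-y tip",a,Ma,d1(520,447),.112)
C=f("nose+y",a,Ma,d1(655,190),.117);D=f("nose-y",a,Ma,d1(648,450),.117)
E=[f("base",a,Ma,d1(*uv),.012) for uv in[(437,562),(700,562),(205,472),(178,47)]]
y=(E[3]-E[2]);print("by",np.degrees(np.arctan2(y[1],y[0])))
for q in(A-B,C-D):print(np.linalg.norm(q),np.degrees(np.arctan2(q[1],q[0])))
x=E[1]-E[0];print(np.linalg.norm(x),90+np.degrees(np.arctan2(x[1],x[0])))
v=(k-pv)[:2];print("lever",np.linalg.norm(v),np.degrees(np.arctan2(v[1],v[0])))
bx=np.array([np.cos(np.radians(5.7)),np.sin(np.radians(5.7))]);print("seat",pv[:2]+.055*bx, (A+B)/2,(C+D)/2)
for h in(.025,.035,.045,.055,.06):
  print(h,bp(a,d1(409,283),h,Ma)[:2],np.linalg.norm((k-bp(a,d1(409,283),h,Ma))[:2]))
dd=pickle.load(open("cams0.pkl","rb"));
for h in(.025,.035,.045,.055,.06):
  print("top",h,bp(dd["top"],(230+522/5.9,160+312/5.9),h,T(dd["top"]))[:2])
```

```text
[0.59369436 0.06549869 0.42010696] [ 0.54152842 -0.25441191  0.36048911]
lens [ 0.5446 -0.2422  0.042 ]
tail [ 0.5166 -0.396   0.042 ]
bandfront [ 0.5351 -0.2991  0.042 ]
bandback [ 0.526  -0.3461  0.042 ]
mid [ 0.53055182 -0.32260134  0.042     ] L 0.15639009677620447 0.04787890820947659 yaw 79.6926969639028
jar top L [ 0.5837 -0.352   0.062 ]
jar base L [ 0.5866 -0.3621  0.    ]
knobtop [ 0.4785 -0.0538  0.087 ]
hub [0.5741 0.0042 0.045 ]
pinFirst [ 0.5242 -0.0145  0.03  ]
pinLast [0.5315 0.0333 0.03  ]
prong+y tip [0.6042 0.0421 0.112 ]
prong-y tip [ 0.6112 -0.0264  0.112 ]
nose+y [0.6376 0.0456 0.117 ]
nose-y [ 0.6449 -0.0224  0.117 ]
base [ 0.5911 -0.1033  0.012 ]
base [ 0.6876 -0.0938  0.012 ]
base [ 0.5045 -0.0769  0.012 ]
base [0.4899 0.0698 0.012 ]
by 95.68573260004173
0.06889621142133462 95.82926327751339
0.0684226249663324 96.14898803111515
0.09703947581049625 95.61591693063428
lever 0.11185038765906308 -148.78920183244293
seat [0.62886349 0.00965903] [0.60765272 0.00784272 0.112     ] [0.64126028 0.01160934 0.117     ]
0.025 [0.57309259 0.00092792] 0.10928803618426229
0.035 [0.57361401 0.00256218] 0.1105633273168396
0.045 [0.57413544 0.00419644] 0.11185038765906308
0.055 [0.57465686 0.0058307 ] 0.11314881558968659
0.06 [0.57491757 0.00664783] 0.11380217094124255
top 0.025 [0.57598568 0.00233701]
top 0.035 [0.5743155  0.00239938]
top 0.045 [0.57264531 0.00246176]
top 0.055 [0.57097513 0.00252414]
top 0.06 [0.57014004 0.00255532]
```

Middle scope confirmed on the rest: band centre is d2 (321,319), lens at the +y end. Wrist, top and scene measurements agree within about 3 mm, and length and band match the given sizes. Grasping.

Run:
```python
from rig import manip
from h import *
o=ori(np.radians(-9.8))
manip.command_gripper(.05,40)
manip.move_to([.5308,-.3215,.13],o)
manip.servo_line([.5308,-.3215,.047],o,rate=.08)
print(manip.get_contact_force())
manip.command_gripper(0.0,45)
print("w",manip.get_width(),manip.get_contact_force(),manip.get_position(),manip.get_time())
manip.servo_line([.5308,-.3215,.17],o,rate=.12);manip.hold(.2)
print("w",manip.get_width(),manip.get_contact_force(),manip.get_time())
p,rv=manip.get_position(),manip.get_ee_rot();c=manip.camera("wrist");c["p"]=p;c["rv"]=rv
pickle.dump(c,open("w3.pkl","wb"));cv2.imwrite("pics/w3.png",c["image"][:,:,::-1])
c=manip.camera("scene");cv2.imwrite("pics/s3.png",cv2.resize(c["image"][180:400,100:400,::-1],None,fx=2.6,fy=2.6))
```

```text
[ 0.15494067  0.37099827 -0.09115022]
w 0.0226249808454423 [-0.27926344  0.81054904  3.67411783] [ 0.53099283 -0.32168664  0.04756146] 6.9917
w 0.02258755594069029 [ 0.16088347 -0.05921211 -1.14493271] 8.3667
```

View pics/w3.png

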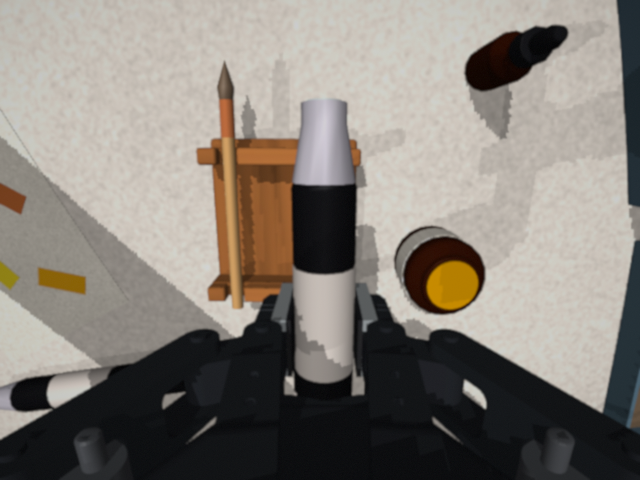

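View pics/s3.png

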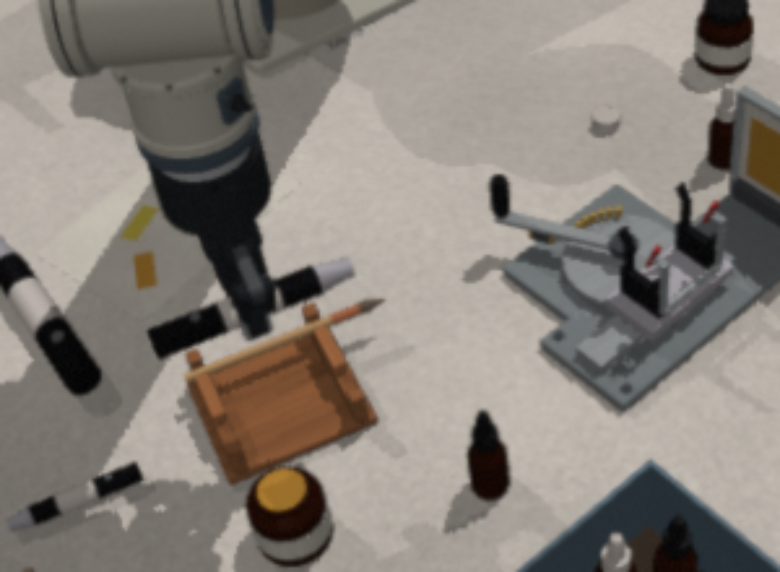

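Run:
```python
from h import *
c=pickle.load(open("w3.pkl","rb"));M=T(c,c["p"],c["rv"]);print(c["p"])
Rm=R.from_rotvec(c["rv"]).as_matrix()
z=c["p"][2]-.0056
for n,uv,dz in(("lens",(324,100),.007),("cone base",(325,185),.012),("bandfront",(324.5,269),.012),("bandback",(322.5,383),.012)):
    P=bp(c,uv,z+dz,M);print(n,np.round((Rm.T@(P-c["p"]))*1000,1))
```

```text
[ 0.53047188 -0.32129756  0.16918781]
lens [ -1.4   0.3 -80.9]
cone base [ -6.4   0.6 -54.4]
bandfront [ -6.4   0.5 -25.7]
bandback [-6.4 -0.2 20.5]
```

Run:
```python
from rig import manip
from h import *
o=ori(np.radians(5.7))
manip.move_to([.6288,.0078,.20],o)
manip.servo_line([.6288,.0078,.15],o,rate=.1);manip.hold(.2)
print(manip.get_contact_force(),manip.get_width(),manip.get_time())
p,rv=manip.get_position(),manip.get_ee_rot();c=manip.camera("wrist");c["p"]=p;c["rv"]=rv;print(p)
pickle.dump(c,open("w4.pkl","wb"));cv2.imwrite("pics/w4.png",c["image"][:,:,::-1])
c=manip.camera("scene");pickle.dump(c,open("s4.pkl","wb"));cv2.imwrite("pics/s4.png",cv2.resize(c["image"][210:340,280:440,::-1],None,fx=4.6,fy=4.6,interpolation=cv2.INTER_CUBIC))
```

```text
[ 0.11940106  0.27369458 -1.2343141 ] 0.022693391592951962 10.6167
[0.62931213 0.00779935 0.15081617]
```

View pics/w4.png

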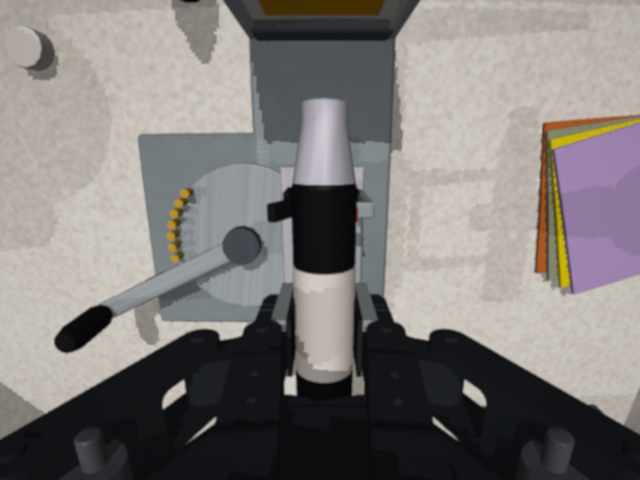

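View pics/s4.png

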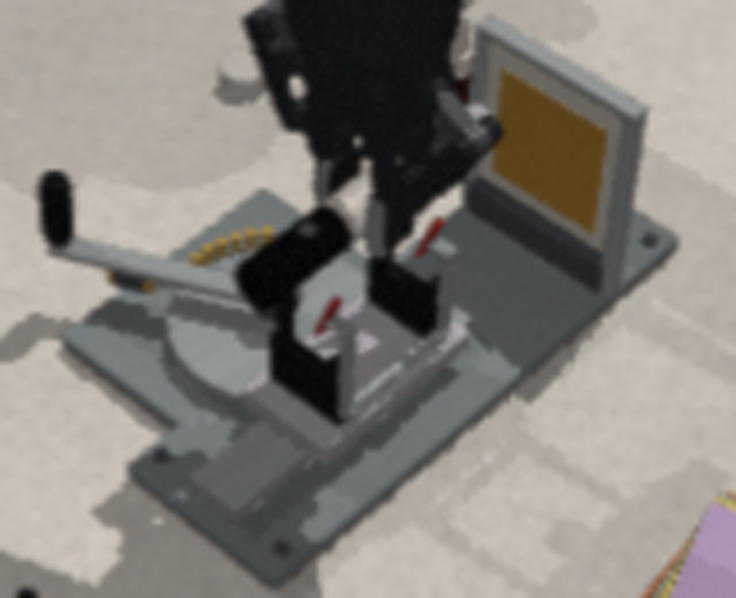

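```bash
python3 - <<'E'
from h import *
c=pickle.load(open("w4.pkl","rb"));M=T(c,c["p"],c["rv"]);Rm=R.from_rotvec(c["rv"]).as_matrix()
def f(n,uv,z):print(n,z,np.round((Rm.T@(bp(c,uv,z,M)-c["p"]))[1:]*1000,1))
for z in(.035,.045,.055):f("hub",(241,244),z)
f("lens",(324,100),.152);f("axis",(325,230),.157)
f("prong outer",(268,212),.112);f("jaw out",(373,209),.112);f("jaw out",(373,209),.1)
f("base R",(386,240),.012);f("baseR hi",(389,150),.012);f("base L",(252,90),.012);f("baseR2",(395,90),.012)
f("cradle plate L",(282,167),.03);f("cradle plate R",(363,167),.03)
E
python3 - <<'E'
import cv2
t=cv2.imread("pics/w4.png")
cv2.imwrite("pics/d4.png",cv2.resize(t[80:320,220:420],None,fx=3,fy=2.5,interpolation=cv2.INTER_CUBIC))
E
```

```text
hub 0.035 [-58.   -0.4]
hub 0.045 [-55.5  -3.2]
hub 0.055 [-53.  -6.]
lens 0.152 [  0.2 -80.9]
axis 0.157 [  0.6 -39.4]
prong outer 0.112 [-25.5 -37.3]
jaw out 0.112 [ 22.8 -38.7]
jaw out 0.1 [ 24.5 -36.6]
base R 0.012 [47.9  2.8]
baseR hi 0.012 [ 47.1 -64.2]
base L 0.012 [ -49.6 -104.8]
baseR2 0.012 [  49.5 -104.8]
cradle plate L 0.03 [-28.1 -53.1]
cradle plate R 0.03 [ 26.7 -53.1]
```

View pics/d4.png

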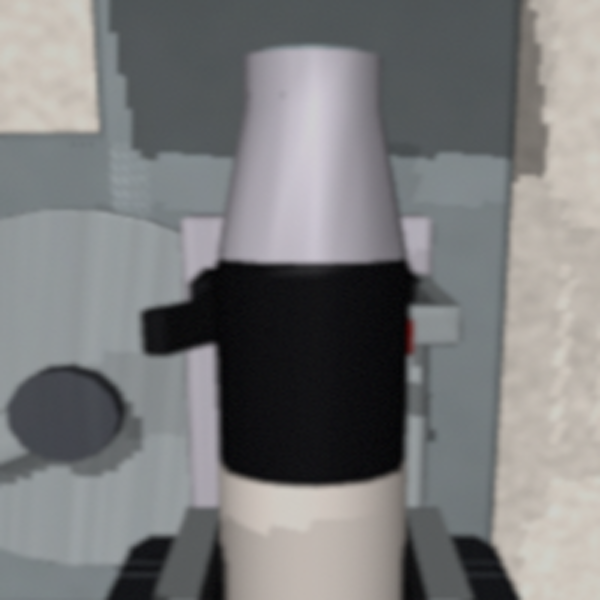

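Run:
```python
from rig import manip
from h import *
o=ori(np.radians(5.7))
manip.command_gripper(0,80)
b=manip.get_contact_force()
manip.servo_line([.6286,.0078,.114],o,rate=.08)
for z in [.108,.104,.100,.097,.094,.091,.0885,.0865,.0855]:
    manip.servo_line([.6286,.0078,z],o,rate=.04)
    f=manip.get_contact_force();p=manip.get_position()
    print(round(z,4),np.round(p,4),np.round(f,1),round(manip.get_width(),4))
    if np.linalg.norm(f)>35: print("STOP");break
print(manip.get_time())
```

```text
0.108 [0.6283 0.0078 0.1079] [-2.5 -0.  -0.3] 0.0216
0.104 [0.6281 0.0078 0.1036] [-4.8 -0.4 -0.2] 0.0219
0.1 [0.6282 0.0078 0.0995] [-2.8 -0.1 -2.2] 0.0217
0.097 [0.6284 0.0078 0.0965] [-2.5 -0.6 -3.8] 0.0216
0.094 [0.6284 0.0078 0.0935] [-3.   0.1 -4.9] 0.0217
0.091 [0.6286 0.0078 0.0907] [-2.2 -0.9 -4.7] 0.0213
0.0885 [0.6287 0.0078 0.0884] [-1.3  0.7 -5.1] 0.0216
0.0865 [0.6288 0.0078 0.0865] [-1.3 -0.5 -4.2] 0.0219
0.0855 [0.6289 0.0078 0.0861] [-2.5 -0.3  1.7] 0.0218
13.8333
```

Run:
```python
from rig import manip
from h import *
o=ori(np.radians(5.7))
for z in [.0848,.084,.0832,.0824]:
    manip.servo_line([.6288,.0078,z],o,rate=.02)
    f=manip.get_contact_force();p=manip.get_position()
    print(z,np.round(p,4),np.round(f,1),round(manip.get_width(),4))
    if f[2]>14: print("STOP");break
c=manip.camera("scene");cv2.imwrite("pics/s5.png",cv2.resize(c["image"][210:340,280:440,::-1],None,fx=4.6,fy=4.6,interpolation=cv2.INTER_CUBIC))
p,rv=manip.get_position(),manip.get_ee_rot();c=manip.camera("wrist");cv2.imwrite("pics/w5.png",c["image"][:,:,::-1])
print(manip.get_time())
```

```text
0.0848 [0.629  0.0078 0.086 ] [-5.   0.2  9.7] 0.0218
0.084 [0.629  0.0078 0.0859] [-7.7 -0.2 15.7] 0.0217
STOP
14.4333
```

View pics/s5.png

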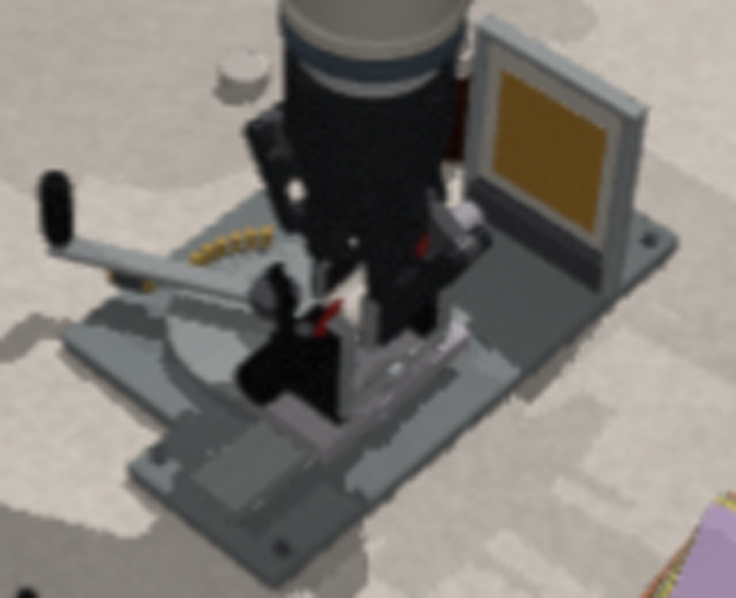

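View pics/w5.png

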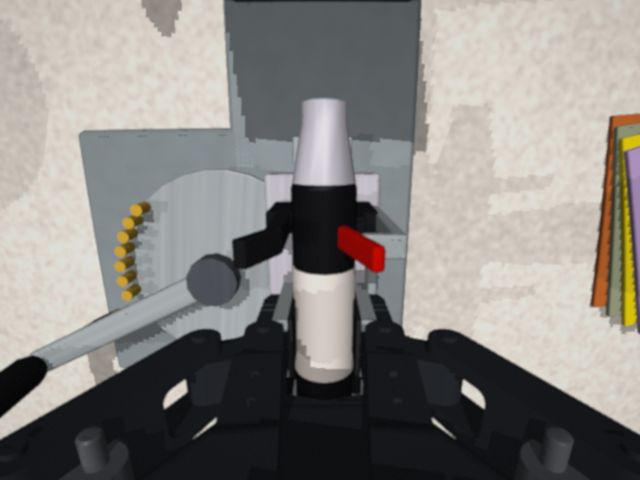

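Home: both noses are over the barrel, and a firm stop at 15.7 N held the TCP at z 86 mm (axis 80 mm). The white band is between the forks. Releasing and checking.

Run:
```python
from rig import manip
from h import *
o=ori(np.radians(5.7))
manip.servo_line([.6288,.0078,.0855],o,rate=.03)
manip.command_gripper(.042)
print(manip.get_contact_force(),manip.get_width())
manip.servo_line([.6288,.0078,.19],o,rate=.1)
manip.move_to([.60,0.0,.26],o);manip.hold(.15)
print(manip.get_time(),manip.get_contact_force())
p,rv=manip.get_position(),manip.get_ee_rot();c=manip.camera("wrist");c["p"]=p;c["rv"]=rv
pickle.dump(c,open("w6.pkl","wb"));cv2.imwrite("pics/w6.png",c["image"][:,:,::-1])
cv2.imwrite("pics/d6.png",cv2.resize(c["image"][60:330,120:450,::-1],None,fx=2.3,fy=2.2,interpolation=cv2.INTER_CUBIC))
c=manip.camera("scene");pickle.dump(c,open("s6.pkl","wb"));cv2.imwrite("pics/s6.png",cv2.resize(c["image"][210:340,280:440,::-1],None,fx=4.6,fy=4.6,interpolation=cv2.INTER_CUBIC))
```

```text
[-0.24746658  0.16244547 -0.79811131] 0.041649864959601046
16.7583 [-0.73834045 -0.21929213  0.43954602]
```

View pics/d6.png

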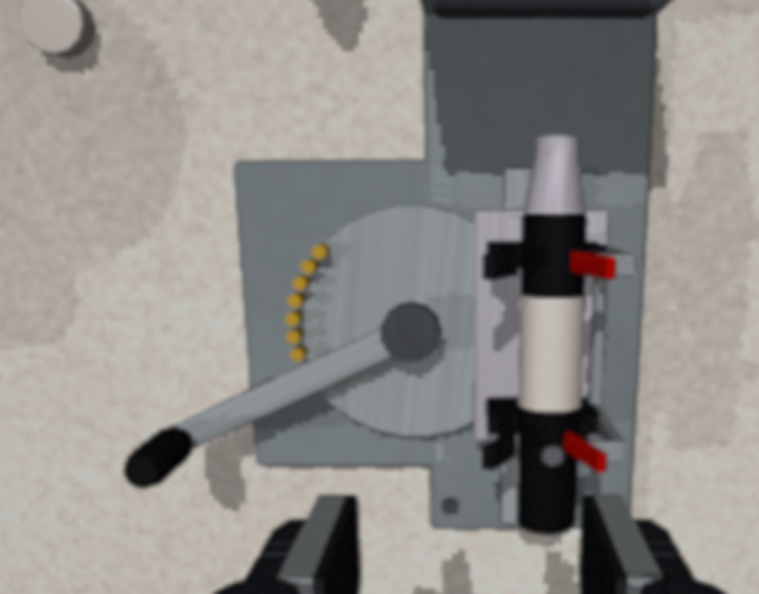

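View pics/s6.png

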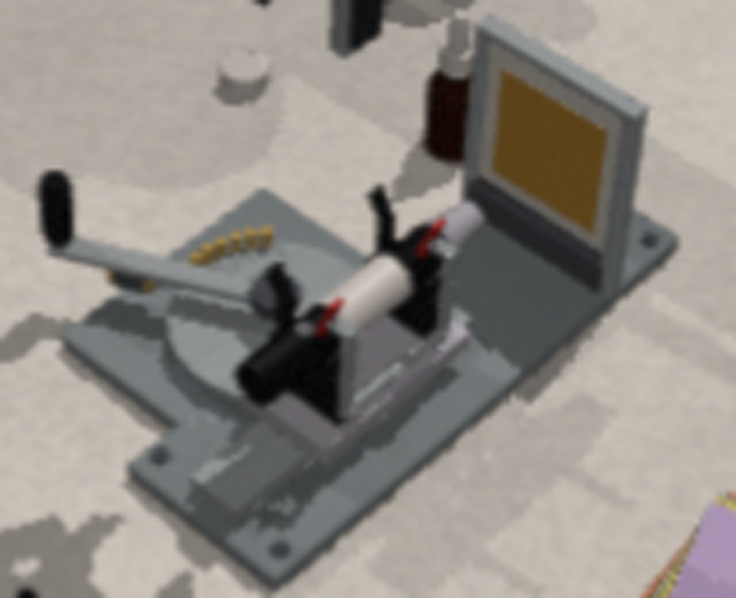

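The microscope sits level in both forks, with the band between them and the red noses over the barrel. Now the lever knob.

Run:
```python
from rig import manip
from h import *
c=pickle.load(open("w6.pkl","rb"));M=T(c,c["p"],c["rv"])
u=lambda x,y:(120+x/2.3,60+y/2.2)
print("knob",bp(c,u(144,468),.087,M),"hub",bp(c,u(411,332),.045,M),"pins",bp(c,u(298,354),.03,M),bp(c,u(319,251),.03,M))
P=np.array([.574,.003]);K=np.array([.4772,-.0550]);v=K-P;print(np.linalg.norm(v),np.degrees(np.arctan2(v[1],v[0])))
a0=np.radians(-149);r=.1145
def pose(th,z):
    a=a0-th;q=P+r*np.array([np.cos(a),np.sin(a)]);return [q[0],q[1],z],ori(a-np.pi/2+2*np.pi)
for th in(0,.9):
    p,o=pose(th,.073);print(p,manip.solve_ik(p,o))
```

```text
knob [ 0.47768435 -0.05415786  0.087     ] hub [0.57426863 0.00398672 0.045     ] pins [ 0.52434374 -0.01405455  0.03      ] [0.53116043 0.03392198 0.03      ]
0.11284608987466065 -149.0710737247382
[np.float64(0.4758543440696081), np.float64(-0.05597185957720122), 0.073] [-1.41924920e-01  5.20463953e-01  2.04546263e+00 -4.44089210e-16
  5.75666073e-01 -2.25377332e+00]
[np.float64(0.46679743741361057), np.float64(0.04322263759266999), 0.073] [ 6.69437234e-02  5.11291685e-01  2.06763109e+00 -8.88178420e-16
  5.62669875e-01 -1.14490467e+00]
```

```bash
cat > lev.py <<'E'
from rig import manip
from h import *
P=np.array([.5742,.0033]);a0=np.radians(-149);r=.1140
def pose(th,z=.073):
    a=a0-th;q=P+r*np.array([np.cos(a),np.sin(a)]);return [q[0],q[1],z],ori(a-np.pi/2+2*np.pi)
def tang(th):
    a=a0-th;return np.array([np.sin(a),-np.cos(a),0])
def th_now():
    v=np.array(manip.get_position())[:2]-P;return (a0-np.arctan2(v[1],v[0])+np.pi)%(2*np.pi)-np.pi
E
python3 - <<'E'
from lev import *
p,o=pose(.005,.16);manip.move_to(p,o);manip.hold(.3);f0=np.array(manip.get_contact_force());print("f0",f0)
p,o=pose(.005);manip.servo_line(p,o,rate=.08);print(manip.get_contact_force())
manip.command_gripper(0,35)
print(manip.get_width(),manip.get_contact_force()@tang(0),manip.get_contact_force(),th_now(),manip.get_time())
q,rv=manip.get_position(),manip.get_ee_rot();c=manip.camera("wrist");cv2.imwrite("pics/w7.png",c["image"][:,:,::-1])
E
```

```text
f0 [-0.15057153  0.33433494 -0.1570065 ]
[-0.01496817  1.35144222  0.32066605]
0.016798020519403524 -2.003660974156143 [-0.37557434 -2.56320564  5.08598893] 0.0013953625120515234 20.5667
```

View pics/w7.png

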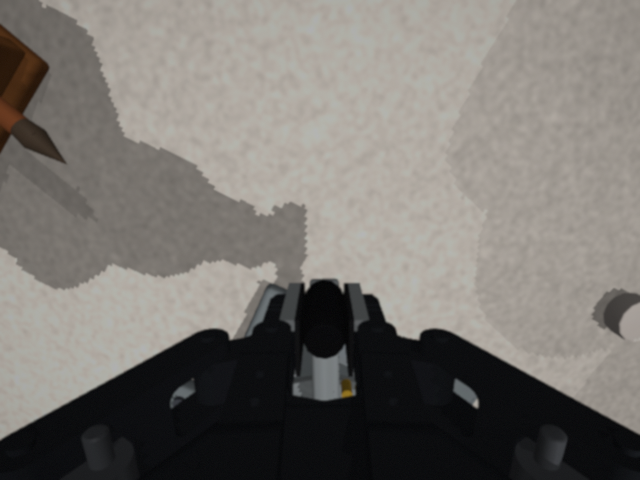

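Run:
```python
from lev import *
L=[]
for th in np.arange(.01,.481,.0125):
    p,o=pose(th);manip.servo_line(p,o,rate=.03)
    t=th_now();f=np.array(manip.get_contact_force());L.append((th,t,f@tang(t)))
    print("%.3f %.4f ft=%.2f fz=%.1f fr=%.1f"%(th,t,f@tang(t),f[2],f@np.array([-tang(t)[1],tang(t)[0],0])))
    if np.linalg.norm(f)>30:print("STOP");break
np.save("L1.npy",L);print(manip.get_time(),manip.get_width())
```

```text
0.010 0.0040 ft=-2.97 fz=5.0 fr=2.4
0.022 0.0168 ft=-4.25 fz=5.2 fr=3.5
0.035 0.0295 ft=-3.27 fz=5.2 fr=2.3
0.048 0.0421 ft=-3.71 fz=6.0 fr=3.2
0.060 0.0547 ft=-3.32 fz=5.3 fr=3.7
0.072 0.0675 ft=-4.18 fz=6.3 fr=2.9
0.085 0.0800 ft=-3.60 fz=6.1 fr=3.5
0.097 0.0928 ft=-3.67 fz=7.3 fr=3.9
0.110 0.1051 ft=-3.56 fz=5.9 fr=2.7
0.122 0.1179 ft=-4.14 fz=6.7 fr=3.0
0.135 0.1304 ft=-3.89 fz=6.9 fr=3.1
0.147 0.1428 ft=-3.81 fz=5.9 fr=4.0
0.160 0.1544 ft=-4.07 fz=5.8 fr=3.6
0.172 0.1675 ft=-4.49 fz=7.4 fr=3.1
0.185 0.1800 ft=-3.94 fz=7.0 fr=3.1
0.197 0.1933 ft=-3.12 fz=6.6 fr=3.6
0.210 0.2060 ft=-3.89 fz=7.0 fr=3.7
0.223 0.2184 ft=-4.59 fz=7.6 fr=3.7
0.235 0.2318 ft=-3.31 fz=7.6 fr=4.0
0.247 0.2440 ft=-5.18 fz=7.1 fr=3.6
0.260 0.2576 ft=-2.65 fz=7.9 fr=2.5
0.272 0.2705 ft=-2.44 fz=7.7 fr=3.1
0.285 0.2830 ft=-2.73 fz=7.8 fr=2.3
0.297 0.2944 ft=-3.89 fz=7.6 fr=3.8
0.310 0.3062 ft=-4.99 fz=8.9 fr=2.9
0.323 0.3181 ft=-5.56 fz=7.9 fr=3.3
0.335 0.3307 ft=-4.00 fz=8.1 fr=2.5
0.347 0.3432 ft=-5.24 fz=7.8 fr=3.9
0.360 0.3562 ft=-5.19 fz=8.1 fr=3.4
0.372 0.3689 ft=-5.10 fz=8.2 fr=3.3
0.385 0.3815 ft=-4.60 fz=7.3 fr=3.5
0.397 0.3945 ft=-4.12 fz=9.0 fr=3.7
0.410 0.4073 ft=-3.70 fz=7.5 fr=1.9
0.422 0.4197 ft=-4.16 fz=9.0 fr=2.7
0.435 0.4338 ft=-1.97 fz=8.9 fr=2.8
0.447 0.4452 ft=-3.51 fz=7.7 fr=3.6
0.460 0.4571 ft=-5.18 fz=8.8 fr=3.4
0.472 0.4687 ft=-5.17 fz=8.5 fr=2.4
30.1167 0.016779428878932776
```

```bash
python3 - <<'E'
from lev import *
L=np.load("L1.npy").tolist()
for th in np.arange(.485,.70,.0125):
    p,o=pose(th);manip.servo_line(p,o,rate=.03)
    a=[]
    for i in range(4):
        t=th_now();f=np.array(manip.get_contact_force());a.append(f@tang(t));
        if i<3: manip.hold(.017)
    L.append((th,t,np.mean(a)))
    print("%.3f %.4f ft=%.2f  [%.2f] fz=%.1f"%(th,t,np.mean(a),np.std(a),f[2]))
    if np.linalg.norm(f)>30:print("STOP");break
np.save("L2.npy",L);print(manip.get_time(),manip.get_width())
E
python3 - <<'E'
import numpy as np
L=np.load("L2.npy");t,f=L[:,1],-L[:,2]
for w in(.05,.06,.07,.08):
  res=[]
  for i in np.arange(-.02,.24,.01):
    A=np.zeros_like(t)
    for k in range(7):
        d=t-(i+.1+.16*k);m=abs(d)<w;A+=np.where(m,-np.sin(np.pi*d/w),0)
    X=np.c_[np.ones_like(t),t,A];c,_,_,_=np.linalg.lstsq(X,f,rcond=None);res.append((np.sum((X@c-f)**2),round(i,3),c.round(2).tolist()))
  print(w,sorted(res)[:4],[round(r[0],1) for r in res])
E
```

```text
0.485 0.4809 ft=-5.88  [0.27] fz=8.6
0.497 0.4935 ft=-5.56  [0.23] fz=8.5
0.510 0.5065 ft=-4.79  [0.40] fz=9.1
0.522 0.5192 ft=-4.71  [0.47] fz=8.2
0.535 0.5315 ft=-4.94  [0.24] fz=8.9
0.548 0.5437 ft=-5.52  [0.59] fz=9.4
0.560 0.5567 ft=-5.30  [0.43] fz=8.5
0.573 0.5694 ft=-4.66  [0.21] fz=8.9
0.585 0.5819 ft=-5.02  [0.11] fz=10.2
0.598 0.5957 ft=-2.44  [0.22] fz=9.9
0.610 0.6070 ft=-4.21  [0.15] fz=9.6
0.623 0.6186 ft=-5.44  [0.47] fz=9.3
0.635 0.6304 ft=-5.97  [0.55] fz=9.9
0.648 0.6424 ft=-6.43  [0.15] fz=9.8
0.660 0.6551 ft=-6.32  [0.60] fz=10.7
0.673 0.6681 ft=-5.70  [0.32] fz=9.8
0.685 0.6808 ft=-5.81  [0.30] fz=10.1
0.698 0.6931 ft=-5.61  [0.19] fz=9.7
35.5167 0.016958009791244073
0.05 [(np.float64(16.702868609195242), np.float64(0.2), [3.41, 2.77, -1.4]), (np.float64(21.275566614196237), np.float64(0.19), [3.4, 2.77, -1.26]), (np.float64(21.497843262108738), np.float64(0.04), [3.42, 2.77, -1.08]), (np.float64(24.984247677451165), np.float64(0.03), [3.4, 2.78, -0.98])] [np.float64(32.7), np.float64(31.1), np.float64(35.7), np.float64(40.0), np.float64(35.5), np.float64(25.0),
[... 1951 characters left out ...]
, 2.61, -0.94]), (np.float64(24.158462903362647), np.float64(0.21), [3.46, 2.65, -0.92]), (np.float64(25.96666508312135), np.float64(0.12), [3.31, 2.9, 0.81]), (np.float64(26.543097891477743), np.float64(0.13), [3.31, 2.92, 0.79])] [np.float64(32.7), np.float64(36.9), np.float64(39.7), np.float64(39.5), np.float64(36.1), np.float64(31.5), np.float64(28.4), np.float64(28.8), np.float64(32.5), np.float64(37.0), np.float64(39.8), np.float64(39.2), np.float64(35.1), np.float64(29.6), np.float64(26.0), np.float64(26.5), np.float64(30.7), np.float64(35.9), np.float64(39.5), np.float64(39.5), np.float64(35.2), np.float64(28.5), np.float64(23.8), np.float64(24.2), np.float64(28.5), np.float64(34.9)]
```

Run:
```python
import numpy as np
L=np.load("L2.npy");t,f=L[:,1],-L[:,2];e=(L[:,0]-t)*1000
for i in range(len(t)):print("%.3f e=%.1f f=%.1f %s"%(t[i],e[i],f[i],"#"*int(e[i]*6)))
```

```text
0.004 e=6.0 f=3.0 ###################################
0.017 e=5.7 f=4.2 ##################################
0.029 e=5.5 f=3.3 #################################
0.042 e=5.4 f=3.7 ################################
0.055 e=5.3 f=3.3 ###############################
0.067 e=5.0 f=4.2 ##############################
0.080 e=5.0 f=3.6 ##############################
0.093 e=4.7 f=3.7 ############################
0.105 e=4.9 f=3.6 #############################
0.118 e=4.6 f=4.1 ###########################
0.130 e=4.6 f=3.9 ###########################
0.143 e=4.7 f=3.8 ############################
0.154 e=5.6 f=4.1 #################################
0.167 e=5.0 f=4.5 ##############################
0.180 e=5.0 f=3.9 #############################
0.193 e=4.2 f=3.1 ########################
0.206 e=4.0 f=3.9 #######################
0.218 e=4.1 f=4.6 ########################
0.232 e=3.2 f=3.3 ###################
0.244 e=3.5 f=5.2 #####################
0.258 e=2.4 f=2.6 ##############
0.271 e=2.0 f=2.4 ###########
0.283 e=2.0 f=2.7 ############
0.294 e=3.1 f=3.9 ##################
0.306 e=3.8 f=5.0 ####
[... 553 characters left out ...]
####
0.494 e=4.0 f=5.6 #######################
0.507 e=3.5 f=4.8 ####################
0.519 e=3.3 f=4.7 ###################
0.532 e=3.5 f=4.9 ####################
0.544 e=3.8 f=5.5 ######################
0.557 e=3.3 f=5.3 ####################
0.569 e=3.1 f=4.7 ##################
0.582 e=3.1 f=5.0 ##################
0.596 e=1.8 f=2.4 ###########
0.607 e=3.0 f=4.2 #################
0.619 e=3.9 f=5.4 #######################
0.630 e=4.6 f=6.0 ###########################
0.642 e=5.1 f=6.4 ##############################
0.655 e=4.9 f=6.3 #############################
0.668 e=4.4 f=5.7 ##########################
0.681 e=4.2 f=5.8 ########################
0.693 e=4.4 f=5.6 ##########################
```

Reading the feel: after each top the force drops to a minimum at 0.271, 0.434 and 0.596. It then crosses baseline in the hollow (0.295, 0.455, 0.616) and peaks on the next pin (0.318, 0.481, 0.645). So three clicks are done and the plunger is now about on top of pin 4 (~0.70). That gives index ≈ 0.115; the pins in the pictures gave ~0.10–0.13. The fourth hollow should be at ≈ 0.776.

Run:
```python
from lev import *
L=np.load("L2.npy").tolist()
for th in [.710,.722,.735,.747,.757,.765,.772,.779]:
    p,o=pose(th);manip.servo_line(p,o,rate=.03)
    a=[]
    for i in range(4):
        t=th_now();f=np.array(manip.get_contact_force());a.append(f@tang(t));
        if i<3: manip.hold(.017)
    L.append((th,t,np.mean(a)))
    print("%.3f %.4f e=%.1f ft=%.2f  [%.2f] fz=%.1f"%(th,t,1000*(th-t),np.mean(a),np.std(a),f[2]))
np.save("L3.npy",L);print(manip.get_time(),manip.get_width())
```

```text
0.710 0.7064 e=3.6 ft=-4.57  [0.54] fz=9.9
0.722 0.7178 e=4.2 ft=-5.47  [0.76] fz=9.2
0.735 0.7305 e=4.5 ft=-5.38  [0.54] fz=10.0
0.747 0.7439 e=3.1 ft=-4.37  [0.50] fz=9.9
0.757 0.7545 e=2.5 ft=-3.61  [0.32] fz=9.4
0.765 0.7611 e=3.9 ft=-4.95  [0.60] fz=8.8
0.772 0.7678 e=4.2 ft=-4.65  [0.36] fz=10.5
0.779 0.7742 e=4.8 ft=-5.30  [0.70] fz=10.2
37.9167 0.016619854478315287
```

The fourth drop came as predicted (minimum at 0.755), and the lever is now held in the hollow at 0.774. Checking the pictures.

Run:
```python
from lev import *
c=manip.camera("scene");cv2.imwrite("pics/s8.png",cv2.resize(c["image"][180:370,240:480,::-1],None,fx=3.2,fy=3.0,interpolation=cv2.INTER_CUBIC))
c=manip.camera("top");pickle.dump(c,open("t8.pkl","wb"));cv2.imwrite("pics/t8.png",cv2.resize(c["image"][150:300,230:400,::-1],None,fx=4,fy=4,interpolation=cv2.INTER_CUBIC))
c=manip.camera("wrist");cv2.imwrite("pics/w8.png",c["image"][:,:,::-1])
print(manip.get_time(),th_now(),manip.get_contact_force())
```

```text
38.0667 0.7740313355285862 [-3.89302084 -5.70517026 10.77264305]
```

View pics/s8.png

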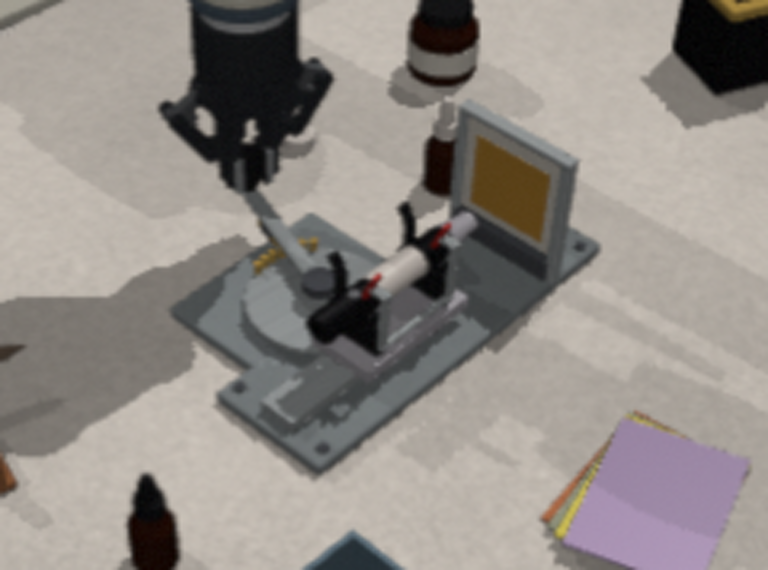

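View pics/t8.png

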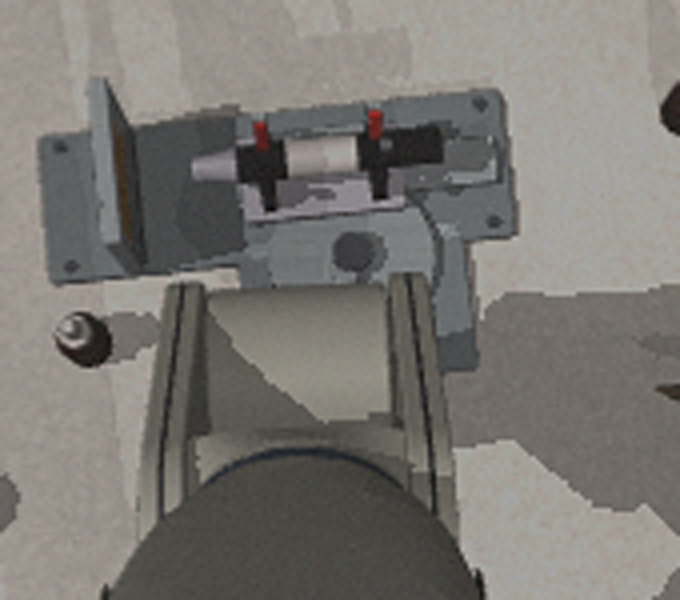

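View pics/w8.png

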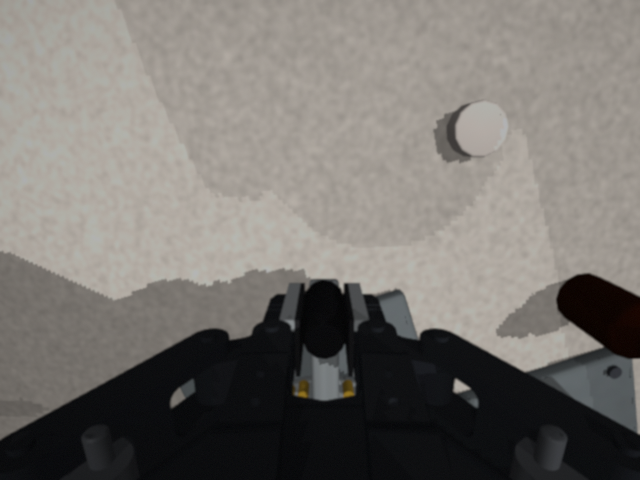

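Run:
```python
from lev import *
c=manip.camera("scene");cv2.imwrite("pics/s9.png",cv2.resize(c["image"][235:300,300:370,::-1],None,fx=10,fy=9,interpolation=cv2.INTER_CUBIC))
```

```text
(no output)
```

View pics/s9.png

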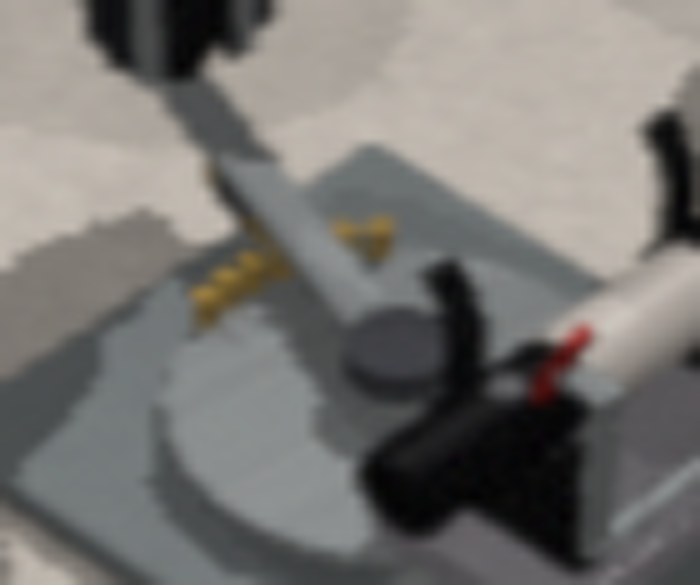

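The picture agrees. In the wrist view the lever is centred between two pins at (303,387) and (348,386). In the scene view four pins lie behind it. Microscope is still home, so I'm handing in.

Run:
```python
from lev import *
print(manip.get_time(),th_now(),manip.get_width());manip.sign_off()
```

```text
38.1167 0.7741621633831635 0.016963622439555147
the job is handed in; nothing more can be done
```

I seated the middle-sized microscope in the cradle, released it, swung the lever four clicks towards the card and handed in at 38.1 s, still gripping the knob. No verdict was reported.

- **Microscope:** It met a firm stop at about 16 N with its axis about 80 mm above the table. After release, pictures showed it level, lens towards the card, band between the forks and the red noses over the barrel.
- **Clicks:** I felt four force drops 0.16 rad apart, with minima at 0.271, 0.434, 0.596 and 0.755 rad. The lever is held at about 0.774 rad, against an estimated hollow of 0.776. In the last pictures it is centred between two pins, with four pins behind it.
- **What did not fit at first:** The first click was weak in the force trace. A sine-shaped force model I tried gave the wrong phase, so I read the drops directly instead. The plate angle from the force drops (about 0.115) agreed with the pins in the pictures (0.10 to 0.13).
- **Steady downward load:** The gripper pushed down on the knob or lever with about 10 N at the end, up from 5 N when it first gripped. I left that as it was.
- **Other objects:** I did not touch the bottles, jars, cap, tin or brush. I did not run a before-and-after comparison of every one of them.

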